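# Close up and grease a turntable's thrust bearing in a physics lab

### The job

Put the turntable's thrust bearing back together on its hub and grease it: thread the ball cage and then the plain washer down the spindle, each fully home. Then lift the grease gun out of its rack, press its coupler squarely onto the tilted grease nipple until it snaps on, and keep pushing until its nose has gone well over half of its stroke into the gun. Finish while holding the gun pressed there against its spring, and leave the other parts and tools where they lie.

Things in the scene. Friction and masses are not known exactly. Their poses are not given: they have to be found in the camera images.
- hub: dark three-legged cast turntable base, fixed; origin on the bench under its middle, z up, legs out to 115 mm. Hub 76 mm across, flat top at z = 45 mm; on it a fixed steel lower race, 48 mm across, top at z = 49 mm. Spindle in the middle 22 mm across, up to z = 87 mm, its last 8 mm tapering to 12 mm across. The grease nipple is on the -x side and leans away from the spindle
- nipple: brass grease nipple, fixed on an angled boss of the hub; origin at its foot (hub frame x -52 mm, z 40 mm), its z axis points out along the nipple, 30 degrees from vertical, towards the hub's -x side. Foot 11 mm across and 7 mm long, then a neck 6 mm across, then a ball head 10 mm across that ends 27 mm from the foot
- nipple_head (a point): centre of the nipple's 10 mm ball head, 22 mm from the foot; z axis out along the nipple
- cage: brass ball cage with steel balls showing, loose: a ring 48 mm across outside, bore 25.5 mm, 8 mm thick; origin at the centre of its underside, z up. Lies on the mat; home on the spindle its origin is at hub z = 49 mm
- washer: plain flat steel bearing washer, loose: 48 mm across outside, bore 25.5 mm, 7 mm thick; origin at the centre of its underside, z up. Lies on the mat; home on the cage its origin is at hub z = 57 mm
- gun: push-type grease gun, loose, 0.4 to 0.65 kg, round about z; hangs upright, nose down, in the rack. Origin at the centre of the underside of its dark front collar (48 mm across, 8 mm thick) that rests on the rack; z up to the butt. Barrel 36 mm across from z = 8 to 70 mm, end cap to 81 mm; below, a head 27 mm across to -22 mm, a thin nose tube and a coupler 24 mm across, mouth at z = -66 mm
- coupler_mouth (a point): centre of the coupler's open mouth, z axis up along the gun. The mouth is 14 mm wide with rounded lips. Inside, four sprung jaws snap over the nipple's head at 5 to 7 N of push, before the nose begins to give; snapped fully on, the mouth is 13 to 14 mm below the head's centre, along the nipple
- nose (a joint): how far the nose with the coupler is pushed into the gun: 0 m out, at most 0.012 m; its spring begins to give at 10 N and takes 15 N at 0.006 and 19.6 N at 0.012. Pushed in, the mouth comes that much nearer to the gun's collar
- rack: grey bent-steel tool rack, fixed, 100 mm (x) by 150 mm (y) top plate, 4 mm thick, its upper face 88 mm above the bench, with side walls at y = +-75 mm and feet to +-102 mm; a 32 mm hole in the middle carries the gun. Hex keys stick up 6 mm at its +x edge. Origin on the bench under the hole
- mat: black rubber mat, fixed, 210 mm square, 3 mm thick, that carries cage, washer, hub cap and nut about 110 mm apart; origin under its middle on the bench. Mat and rack may stand on either side
- hubcap: removed aluminium hub cap, loose: a closed round cap 48 mm across, 22 mm high; origin at the centre of its underside. Leave it
- nut: large steel hex nut, loose, 34 mm across flats, 13 mm high; origin at the centre of its underside. Leave it
- meter: blue handheld multimeter, loose, 150 by 75 by 43 mm, lying between the robot and the hub; origin at the centre of its underside, x along its length. Leave it
- spanner: steel spanner lying flat near the robot on the left, loose; x along it. Leave it
- screwdriver: screwdriver lying near the robot on the right, loose; x along it. Leave it

How it is judged:
By the outcome, as a careful person would: the job done as asked, in the order asked, and still so for the second after the job is handed in, while the arm keeps its last pose, push and grip.
It also fails if it takes over 72 s, if anything falls off the work surface, if the arm or the gripper's body presses on something with over 40 N, if the wrist force passes 120 N, or if a joint passes its speed limit or range.

### The arm

A 6-joint arm with a two-finger parallel gripper is mounted at the origin on the work surface. World frame = base frame: x ahead of the robot, y to its left, z up, the work surface at z = 0. Lengths are in m, angles in rad, forces in N, time in s.
With the tool pointing down it reaches from about 0.3 to 0.75 m from the base axis. Payload 8.5 kg.
Tool frame: the origin (TCP) lies between the finger pads; the fingertips stand 17 mm ahead of it and the grasp point (between the pads) lies 2 mm behind it; z points along the fingers, y is the line along which they close (so a half turn about z gives the same grasp; the last joint's range is limited). The gripper opens to 85 mm and grips with 20 to 120 N. Pads are 22 mm wide; open, the fingers measure 114 mm over their backs; the gripper's body (76 mm by 85 mm) begins 54 mm behind the grasp point. The pads swing forward as they close: fully open they stand 13 mm farther back than shut.
Start: joints at [-1.383, 0.381, 1.297, -0, 1.464, -0.215], TCP at [0.216, -0.506, 0.248] pointing down, gripper open.
Joint ranges: [-3.11, 3.11], [-0.89, 2.33], [0.22, 2.48], [-1.42, 4.56], [0.17, 2.85], [-2.88, 2.88]. Speed limits (rad/s): [2.39, 2.39, 3.14, 3.14, 3.14, 3.14].

### API

Orientations are given as a 3x3 rotation matrix whose columns are the frame's x, y, z axes.
In Python, from bench import manip, capture, cut_out gives the robot as it stands.
- The arm moves only by the shell command python3 -m handwheel 'ROWS'. ROWS is JSON, a list that holds one entry, the list of rows, each a list of 7 numbers: the shift along the world's x, y, z in mm, then the turn, a rotation vector about the world's x, y, z in degrees, then the opening in per cent of the stroke, from 0 (shut) to 100 (fully open). In form: [[[dx, dy, dz, wx, wy, wz, claw], ...]]. A call has 1 to 8 rows; each row is the pose to reach, as a shift and turn from the pose commanded when the call began; what a row does not reach only later rows make up. A row lasts 1/12 s, in which the tool goes at most 41.7 mm and 7.16 degrees, less where a joint would pass 70% of its speed; a pose out of reach is approached as far as the arm can. A call with a gripper value outside its range is refused whole. The fingers move at their own pace and stop on an object; the grip force is fixed at half the most. Time passes only in rows, so rows that repeat a pose let the fingers close. It gives the time, the measured TCP pose, the force, the opening and the grip force at its end, in the units of the state.
- manip.get_state(): the state, without advancing time (a new reading comes with each control period).
- capture(name): name is "side" or "top" or "wrist"; returns a dict with "frame" (480x640x3 uint8, red, green, blue), "intrinsics" (3x3 intrinsics, pixels), "k1" (the pictures are not rectified: a ray, as slopes to the right and down, at radius r is drawn at 1 + k1 r^2 times it, then the intrinsics apply), "rvec" (rotation vector, rad) and "tvec" (3), from world to camera coordinates, as OpenCV has them; the wrist camera has in their place "T_tool_cam" (4x4, takes a point from camera to tool coordinates, whose origin is the TCP and whose axes are the flange's). Camera axes: x right, y down, z forward; pixel columns grow to the right and rows downward; lengths in m; the calibration is good to about 2 mm. A picture is of the moment at which its call begins: read the wrist's pose just before it. There is no depth.
- manip.hand_in(): hands the job in; it is judged then, once.
Trained networks look in the newest picture that a camera, given by its name, has taken for a name from the list of things; names that differ only in an ending like _2 or _b are one class to them, and where a whole thing is asked for, a point or a joint stands for the part that bears it (a point fixed in the world has none). Each returns a list of dicts, best first, with "conf" (0 to 1); they miss things now and then, are a little off and sometimes report something else, mostly with a low value. They report only what shows in the picture. A call takes as long as a camera call.
- cut_out(target, camera): "mask" (480x640 bool, what is visible of it) and "rect" ([left, top, width, height] in pixels, round what is visible of it).
The state is a dict: "t": time; "qpos": joint angles; "joint_velocities": joint speeds; "tau": joint torques, N m; "position": TCP position; "tool_rot": TCP orientation; "wrist_force": force on the tool from outside, world axes, zero at the start; "moment": the same for the moment, N m; "grip_width": finger opening in m; "grip_force": force on a finger pad.
Only numpy, scipy, OpenCV 4.12 (cv2) and the standard library are available. Lean on these libraries where they do the work, as an engineer would, in place of code of your own. Each camera call takes 0.05 s, during which the arm holds its last target. There are 200 camera calls.

## Working session

There is one attempt and no reset: what is moved stays moved. The work goes in short steps, Python scripts to look and compute and a shell command to move; the robot and the scene stay as the last step left them, time stands still between calls to the robot, and variables do not carry over. Pictures are saved under pics/ and viewed, at most 10 in all, crops included, and the job is handed in when it is done.

```bash
ls; mkdir -p pics; cat > h.py <<'E'
import numpy as np, cv2
from bench import manip, capture, cut_out
def cam(c, st=None):
    K=np.array(c["intrinsics"]);k1=c["k1"]
    if "rvec" in c:
        R,_=cv2.Rodrigues(np.array(c["rvec"],float));t=np.array(c["tvec"],float).ravel()
    else:
        T=np.array(c["T_tool_cam"]);W=np.eye(4);W[:3,:3]=st["tool_rot"];W[:3,3]=st["position"]
        M=np.linalg.inv(W@T);R=M[:3,:3];t=M[:3,3]
    return K,k1,R,t
def proj(P,C):
    K,k1,R,t=C;p=np.atleast_2d(P)@R.T+t;s=p[:,:2]/p[:,2:]
    s=s*(1+k1*(s**2).sum(1,keepdims=True));return s@K[:2,:2].T+K[:2,2]
def ray(uv,C):
    K,k1,R,t=C;d=(np.linalg.inv(K)@[uv[0],uv[1],1])[:2];s=d.copy()
    for _ in range(20): s=d/(1+k1*(s@s))
    v=R.T@np.array([s[0],s[1],1]);return -R.T@t,v/np.linalg.norm(v)
def atz(uv,z,C):
    o,v=ray(uv,C);return o+v*(z-o[2])/v[2]
E
python3 - <<'E'
from h import *
for n in ("top","side"):
    c=capture(n);C=cam(c);cv2.imwrite(f"pics/{n}0.png",c["frame"][:,:,::-1])
    print(n,"cam at",(-C[2].T@C[3]).round(3))
    for o,z in [("hub",.045),("nipple",.05),("cage",.007),("washer",.006),("gun",.169),("rack",.088),("mat",.003),("hubcap",.025),("nut",.016),("meter",.043)]:
        for r in cut_out(o,n)[:2]:
            m=r["mask"];ys,xs=np.nonzero(m);u=(xs.mean(),ys.mean())
            l,t,w,h=r["rect"]
            print(o,round(r["conf"],2),np.round(u),[round(q) for q in (l,t,w,h)],atz(u,z,C).round(3),atz((l+w/2,t+h/2),z,C)[:2].round(3))
print(manip.get_state())
E
```

```text
pics
top cam at [0.306 0.008 0.911]
hub 0.65 [330. 159.] [274, 110, 92, 99] [0.663 0.033 0.045] [0.659 0.053]
hub 0.33 [186. 231.] [127, 183, 115, 90] [0.492 0.273 0.045] [0.496 0.278]
nipple 0.43 [301. 150.] [297, 146, 8, 7] [0.67  0.089 0.05 ] [0.672 0.09 ]
cage 0.6 [446. 231.] [435, 219, 25, 26] [ 0.562 -0.2    0.007] [ 0.562 -0.203]
washer 0.93 [515. 283.] [503, 269, 30, 28] [ 0.479 -0.336  0.006] [ 0.48 -0.34]
gun 0.68 [166. 219.] [148, 203, 40, 35] [0.48  0.271 0.169] [0.478 0.267]
rack 0.7 [186. 230.] [123, 182, 120, 93] [0.484 0.261 0.088] [0.488 0.267]
mat 0.67 [477. 260.] [415, 202, 128, 117] [ 0.515 -0.263  0.003] [ 0.514 -0.267]
hubcap 0.65 [501. 225.] [488, 212, 28, 27] [ 0.581 -0.297  0.025] [ 0.581 -0.299]
hubcap 0.49 [300. 150.] [294, 145, 10, 11] [0.681 0.092 0.025] [0.68  0.095]
nut 0.52 [455. 288.] [447, 277, 21, 22] [ 0.455 -0.222  0.016] [ 0.455 -0.226]
side cam at [0.089 0.67  0.674]
hub 0.65 [248. 245.] [218, 219, 75, 61] [0.65  0.062 0.045] [0.624 0.066]
nipple 0.51 [232. 247.] [231, 247, 5, 4] [0.673 0.091 0.05 ] [0.665 0.095]
cage 0.64 [336. 213.] [329, 206,
[... 935 characters left out ...]
.46361723e+00, -2.15266346e-01]), 'joint_velocities': array([ 0.00191811, -0.00024563,  0.00059712,  0.00028524, -0.00061452,
        0.00101395]), 'tau': array([-1.03088023e-03, -4.48334420e+01, -2.31463069e+01, -2.24617734e-04,
        6.00679705e-04,  1.42583886e-05]), 'position': array([ 0.21559265, -0.50596087,  0.24834154]), 'tool_rot': array([[ 9.19984660e-01,  3.91954366e-01,  2.68223735e-05],
       [ 3.91954367e-01, -9.19984660e-01, -9.01209065e-06],
       [ 2.11438438e-05,  1.88041316e-05, -1.00000000e+00]]), 'wrist_force': array([-0.43600136,  1.25314951,  0.38704281]), 'moment': array([ 0.06792436, -0.04580228, -0.00416164]), 'grip_force': 0.0, 'grip_width': 0.0852360362891743}
```

View pics/top0.png

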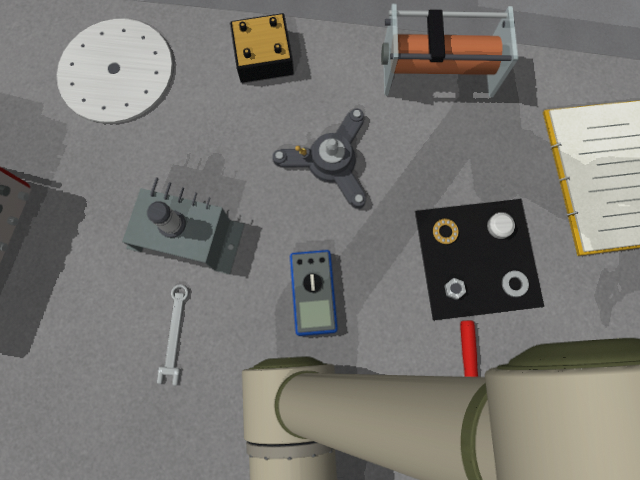

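View pics/side0.png

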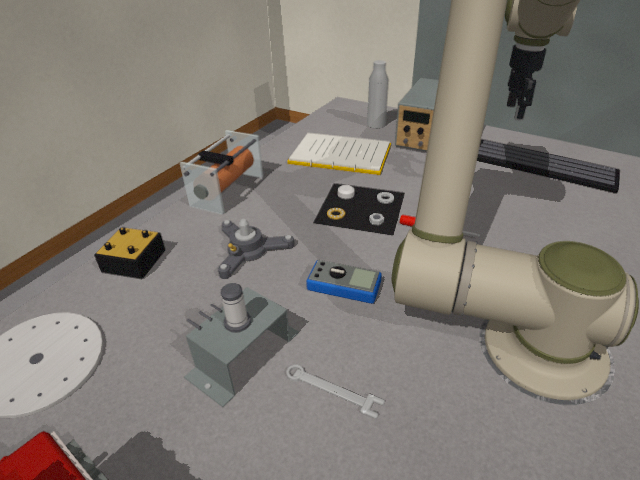

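Top view: cage (446,231), washer (515,283), spindle tip about (333,147), nipple (300,150), gun butt (157,212), feet of the hub (279,157), (357,114), (359,199). The side view agrees with this layout. I'll move over the cage while turning about 55°.

```bash
python3 -m handwheel '[[[230,203,-40,0,0,55,100],[230,203,-40,0,0,55,100],[230,203,-40,0,0,55,100],[230,203,-40,0,0,55,100],[230,203,-40,0,0,55,100],[230,203,-40,0,0,55,100],[230,203,-40,0,0,55,100],[230,203,-40,0,0,55,100]]]'
python3 -m handwheel '[[[116,102,-30,0,0,0,100],[116,102,-30,0,0,0,100],[116,102,-30,0,0,0,100],[116,102,-30,0,0,0,100],[116,102,-30,0,0,0,100]]]'
cat >> h.py <<'E'
def look(n,obs,save=None,k=1):
    st=manip.get_state();c=capture(n);C=cam(c,st)
    if save: cv2.imwrite(f"pics/{save}.png",c["frame"][:,:,::-1])
    print("tcp",st["position"].round(4),"xaxis",st["tool_rot"][:,0].round(3),"zaxis",st["tool_rot"][:,2].round(3))
    for o,z in obs:
        for r in cut_out(o,n)[:k]:
            ys,xs=np.nonzero(r["mask"]);cn,_=cv2.findContours(r["mask"].astype(np.uint8),0,1)
            cn=max(cn,key=cv2.contourArea);e=cv2.fitEllipse(cv2.convexHull(cn)) if len(cn)>8 else None
            u=e[0] if e else (xs.mean(),ys.mean())
            print(o,round(r["conf"],2),r["rect"],"ell",np.round(u,1),e and np.round(e[1],1),"W",atz(u,z,C).round(4),"meanW",atz((xs.mean(),ys.mean()),z,C)[:2].round(4))
    return st,c,C
E
python3 - <<'E'
from h import *
st,c,C=look("wrist",[("cage",.011)],"w1")
print(np.array(c["T_tool_cam"]).round(3),c["intrinsics"])
c=capture("top");C=cam(c)
print("spindle",atz((333,147),.087,C))
for u in [(279,157),(357,114),(359,199)]: print(atz(u,.012,C))
E
```

```text
t: 1.77
position: [0.4481, -0.2995, 0.2078]
tool_rot: [[0.197, 0.98, 0.0], [0.98, -0.197, 0.001], [0.001, -0.0, -1.0]]
wrist_force: [-0.2, -0.4, -0.7]
grip_width: 0.0853
grip_force: 0.0
t: 2.18
position: [0.5644, -0.1968, 0.1767]
tool_rot: [[0.202, 0.979, -0.001], [0.979, -0.202, 0.002], [0.002, -0.001, -1.0]]
wrist_force: [-0.4, -0.0, 0.2]
grip_width: 0.085
grip_force: 0.0
tcp [ 0.5644 -0.1968  0.1767] xaxis [0.202 0.979 0.002] zaxis [-0.001  0.002 -1.   ]
cage 0.81 [292.9, 193.1, 59.8, 63.1] ell [322.3 223.2] [61.9 63.5] W [ 0.5635 -0.1959  0.011 ] meanW [ 0.5634 -0.196 ]
[[ 0.    -0.957 -0.29   0.075]
 [ 1.     0.     0.001  0.001]
 [-0.001 -0.29   0.957 -0.125]
 [ 0.     0.     0.     1.   ]] [[401.41413734   0.         324.4457322 ]
 [  0.         401.41413734 240.84827046]
 [  0.           0.           1.        ]]
spindle [0.66813747 0.02945099 0.087     ]
[0.66721398 0.13257417 0.012     ]
[ 0.77691721 -0.00728256  0.012     ]
[ 0.60218407 -0.03022578  0.012     ]
```

View pics/w1.png

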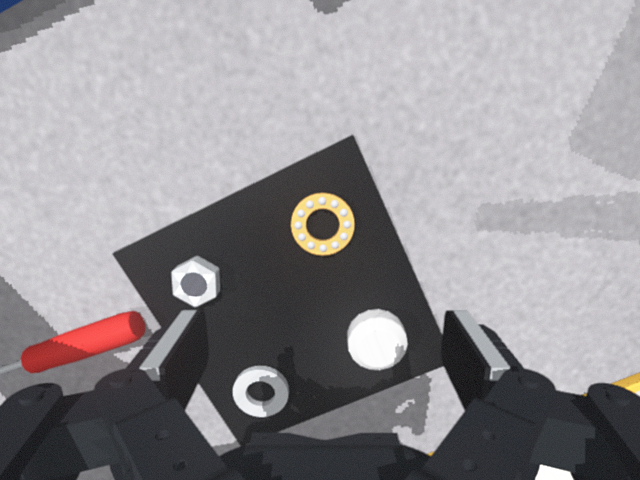

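Wrist view: cage at (322,223), which gives (0.5635,-0.196), in line with the top camera. The hub centre from its three feet is (0.682,0.032) with the nipple at about 98°. I'll descend and grip.

```bash
python3 -m handwheel '[[[-1,1,-40,0,0,0,80],[-1,1,-80,0,0,0,80],[-1,1,-115,0,0,0,80],[-1,1,-140,0,0,0,80],[-1,1,-150,0,0,0,75],[-1,1,-155,0,0,0,72],[-1,1,-157,0,0,0,70],[-1,1,-157,0,0,0,70]]]'
python3 -m handwheel '[[[0,0,-1,0,0,0,70],[0,0,-2,0,0,0,66],[0,0,-3,0,0,0,66],[0,0,-3,0,0,0,66]]]'
python3 - <<'E'
from h import *
look("wrist",[("cage",.011)],"w2")
E
```

```text
t: 3.0
position: [0.5611, -0.2008, 0.0226]
tool_rot: [[0.207, 0.978, 0.002], [0.978, -0.207, -0.001], [-0.001, 0.002, -1.0]]
wrist_force: [0.2, -0.4, 1.0]
grip_width: 0.0596
grip_force: 0.0
t: 3.33
position: [0.5607, -0.2, 0.0187]
tool_rot: [[0.207, 0.978, 0.001], [0.978, -0.207, -0.0], [-0.0, 0.001, -1.0]]
wrist_force: [0.4, 0.2, 0.4]
grip_width: 0.0567
grip_force: 0.0
tcp [ 0.5607 -0.2     0.0187] xaxis [ 0.207  0.978 -0.   ] zaxis [ 0.001 -0.    -1.   ]
cage 0.72 [263.9, 255.9, 126.5, 120.6] ell [327.4 315. ] [118.2 127.5] W [ 0.5636 -0.1945  0.011 ] meanW [ 0.5637 -0.1944]
```

View pics/w2.png

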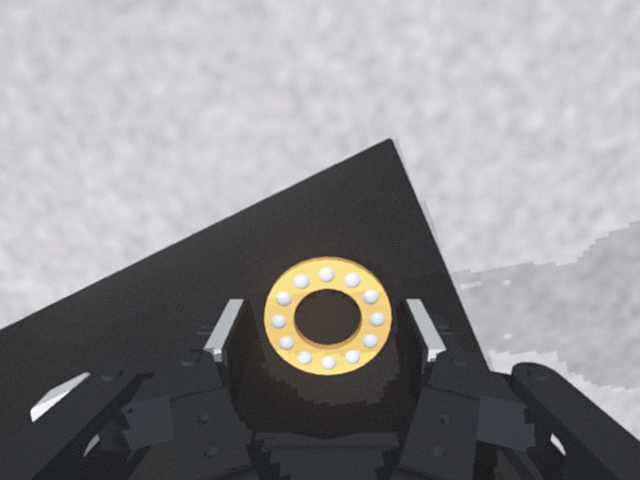

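The cage ring (centre 327,315) stands about 6 mm ahead of the pads, because the first look was taken while the arm was still settling. I'll shift and close.

```bash
python3 -m handwheel '[[[3,5.5,0,0,0,0,66],[3,5.5,-1.5,0,0,0,66],[3,5.5,-1.5,0,0,0,60],[3,5.5,-1.5,0,0,0,40],[3,5.5,-1.5,0,0,0,40],[3,5.5,-1.5,0,0,0,30],[3,5.5,-1.5,0,0,0,30],[3,5.5,-1.5,0,0,0,30]]]'
python3 - <<'E'
from h import *
look("wrist",[("cage",.011)],"w3")
E
```

```text
t: 4.1
position: [0.564, -0.1944, 0.018]
tool_rot: [[0.206, 0.978, 0.001], [0.978, -0.206, -0.0], [-0.0, 0.001, -1.0]]
wrist_force: [-0.4, 1.4, 10.2]
grip_width: 0.0452
grip_force: 62.8
tcp [ 0.564  -0.1944  0.018 ] xaxis [ 0.206  0.978 -0.   ] zaxis [ 0.001 -0.    -1.   ]
cage 0.73 [264.9, 275.2, 121.2, 115.4] ell [324.5 331.3] [116.5 124.8] W [ 0.5646 -0.1948  0.011 ] meanW [ 0.5647 -0.1947]
```

```bash
python3 -m handwheel '[[[0,0,30,0,0,0,30],[0,0,70,0,0,0,30],[20,30,100,0,0,0,30],[40,60,127,0,0,0,30],[60,90,127,0,0,0,30],[80,120,127,0,0,0,30],[104,158,127,0,0,0,30],[104,158,127,0,0,0,30]]]'
python3 -m handwheel '[[[0,0,0,0,0,0,30],[0,0,0,0,0,0,30],[0,0,0,0,0,0,30],[0,0,0,0,0,0,30]]]'
python3 - <<'E'
from h import *
st,c,C=look("wrist",[("cage",.138),("hub",.049),("nipple_head",.059)],"w4")
for z in (.087,.049):print(z,proj([[.682,.032,z]],C))
E
```

```text
t: 4.87
position: [0.6697, -0.0306, 0.1435]
tool_rot: [[0.201, 0.98, 0.001], [0.98, -0.201, 0.002], [0.002, 0.001, -1.0]]
wrist_force: [-0.0, 0.5, -0.5]
grip_width: 0.0449
grip_force: 61.3
t: 5.2
position: [0.6671, -0.0379, 0.1439]
tool_rot: [[0.208, 0.978, -0.0], [0.978, -0.208, -0.0], [-0.0, -0.0, -1.0]]
wrist_force: [-0.2, 0.1, 0.2]
grip_width: 0.045
grip_force: 61.3
tcp [ 0.6671 -0.0379  0.1439] xaxis [ 0.208  0.978 -0.   ] zaxis [-0. -0. -1.]
cage 0.86 [264.9, 274.1, 118.7, 116.4] ell [324.4 331.2] [116.3 125.6] W [ 0.6678 -0.0377  0.138 ] meanW [ 0.6678 -0.0376]
hub 0.77 [197.7, 0.0, 305.5, 266.0] ell [311.2 145. ] [289.7 376.1] W [0.6736 0.0236 0.049 ] meanW [0.6829 0.0293]
nipple_head 0.78 [267.0, 1.8, 26.8, 34.0] ell [279.7  15.7] [26.2 40.5] W [0.6725 0.085  0.059 ] meanW [0.6731 0.0842]
0.087 [[323.00994041 126.91303199]]
0.049 [[323.24576532 125.60094705]]
```

View pics/w4.png

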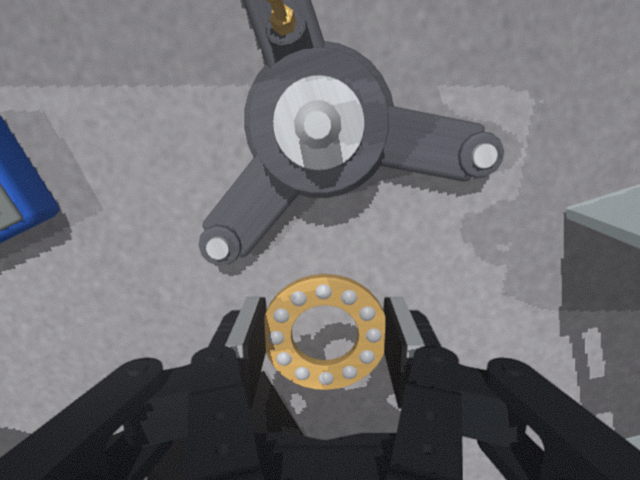

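Held cage at (324,331), squarely in the pads. Spindle tip is at about (316,124), nipple head (280,14).

```bash
cat > fine.py <<'E'
from h import *
def spindle(c,C,guess=(316,124)):
    g=cv2.cvtColor(c["frame"],cv2.COLOR_RGB2GRAY)
    for z,r in ((.087,.006),(.087,.011),(.049,.024),(.045,.038)):
        # best circle centre: search maximizing radial gradient magnitude
        a=np.linspace(0,2*np.pi,72,endpoint=False);ci=np.c_[np.cos(a),np.sin(a),0*a]
        p0=atz(guess,z,C);best=[]
        for dx in np.arange(-6,6.1,.5):
            for dy in np.arange(-6,6.1,.5):
                p=p0+[dx/1e3,dy/1e3,0]
                i=cv2.remap(g,proj(p+ci*(r-.001),C).astype(np.float32)[None],None,1)[0].astype(float)
                o=cv2.remap(g,proj(p+ci*(r+.001),C).astype(np.float32)[None],None,1)[0].astype(float)
                best.append((np.median(np.abs(i-o)),*p[:2]))
        best.sort();b=np.array(best[-5:]);print(z,r,b[-1].round(4),b[:,1:].mean(0).round(4))
E
python3 - <<'E'
from fine import *
st=manip.get_state();c=capture("wrist");C=cam(c,st)
print(st["position"],atz((316,124.5),.087,C),atz((318.5,122.5),.049,C))
spindle(c,C)
E
```

```text
[ 0.66737912 -0.03723457  0.14393733] [0.67947727 0.03432674 0.087     ] [0.68015567 0.03476097 0.049     ]
0.087 0.006 [6.550e+01 6.795e-01 3.300e-02] [0.6796 0.0333]
0.087 0.011 [28.      0.6795  0.0325] [0.6798 0.0329]
0.049 0.024 [1.060e+02 6.797e-01 3.330e-02] [0.6797 0.0336]
0.045 0.038 [19.      0.6781  0.0348] [0.678 0.034]
```

```bash
python3 -m handwheel '[[[6,35,0,0,0,0,30],[11.7,65,-15,0,0,0,30],[11.7,70.7,-32,0,0,0,30],[11.7,70.7,-32,0,0,0,30],[11.7,70.7,-32,0,0,0,30],[11.7,70.7,-32,0,0,0,30]]]'
python3 -m handwheel '[[[0,0,-5,0,0,0,30],[0,0,-10,0,0,0,30],[0,0,-14,0,0,0,30],[0,0,-18,0,0,0,30],[0,0,-18,0,0,0,30],[0,0,-18,0,0,0,30]]]'
python3 - <<'E'
from h import *
st,c,C=look("wrist",[("cage",.085)],"w5")
E
```

```text
t: 5.95
position: [0.6796, 0.0332, 0.1128]
tool_rot: [[0.207, 0.978, 0.001], [0.978, -0.207, -0.0], [-0.0, 0.001, -1.0]]
wrist_force: [0.5, 0.5, -0.2]
grip_width: 0.0452
grip_force: 61.4
t: 6.45
position: [0.6794, 0.0346, 0.0938]
tool_rot: [[0.206, 0.978, 0.0], [0.978, -0.206, 0.001], [0.001, 0.0, -1.0]]
wrist_force: [0.4, 2.6, -0.6]
grip_width: 0.0449
grip_force: 61.4
tcp [0.6794 0.0346 0.0938] xaxis [0.206 0.978 0.001] zaxis [ 0.     0.001 -1.   ]
cage 0.9 [267.5, 271.3, 117.6, 118.3] ell [324.4 331. ] [115.2 124.8] W [0.6798 0.0333 0.085 ] meanW [0.6798 0.0334]
```

View pics/w5.png

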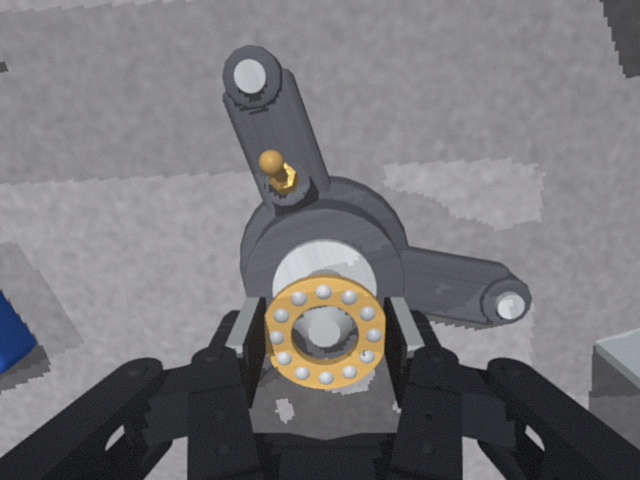

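The spindle tip (325,328) stands inside the cage's bore (centre 324,331). I'll carry on down.

```bash
python3 -m handwheel '[[[0,0.7,-5,0,0,0,30],[0,0.7,-10,0,0,0,30],[0,0.7,-15,0,0,0,30],[0,0.7,-20,0,0,0,30],[0,0.7,-24,0,0,0,30],[0,0.7,-24,0,0,0,30]]]'
python3 -m handwheel '[[[0,0,-2,0,0,0,30],[0,0,-4,0,0,0,30],[0,0,-5,0,0,0,30],[0,0,-5.5,0,0,0,30],[0,0,-5.5,0,0,0,30]]]'
```

```text
t: 7.05
position: [0.679, 0.0353, 0.0685]
tool_rot: [[0.207, 0.978, -0.001], [0.978, -0.207, 0.001], [0.0, -0.001, -1.0]]
wrist_force: [1.4, 5.0, -1.8]
grip_width: 0.045
grip_force: 61.3
t: 7.47
position: [0.6793, 0.0352, 0.0641]
tool_rot: [[0.206, 0.978, -0.0], [0.978, -0.206, 0.0], [0.0, -0.0, -1.0]]
wrist_force: [0.6, 4.4, 2.5]
grip_width: 0.0449
grip_force: 62.2
```

```bash
python3 -m handwheel '[[[0,0.8,0,0,0,0,30],[0,0.8,-0.7,0,0,0,30],[0,0.8,-1.2,0,0,0,30],[0,0.8,-1.2,0,0,0,30]]]'
```

```text
t: 7.8
position: [0.6793, 0.0354, 0.0639]
tool_rot: [[0.207, 0.978, 0.0], [0.978, -0.207, -0.001], [-0.001, 0.001, -1.0]]
wrist_force: [-3.0, 1.9, 8.8]
grip_width: 0.045
grip_force: 63.7
```

Cage is home: the height matches the prediction and it has bottomed. I'll release and head for the washer.

```bash
python3 -m handwheel '[[[0,0,0.8,0,0,0,66],[0,0,0.8,0,0,0,68],[0,0,0.8,0,0,0,70],[0,0,30,0,0,0,72],[0,0,60,0,0,0,72],[-20,-38,80,0,0,0,72],[-40,-75,80,0,0,0,80],[-58,-109,80,0,0,0,80]]]'
python3 - <<'E'
from h import *
look("wrist",[("cage",.057),("nipple_head",.059)],"w6")
E
python3 -m handwheel '[[[-140,-262,-20,0,0,0,80],[-140,-262,-20,0,0,0,80],[-140,-262,-20,0,0,0,80],[-140,-262,-20,0,0,0,80],[-140,-262,-20,0,0,0,80],[-140,-262,-20,0,0,0,80],[-140,-262,-20,0,0,0,80],[-140,-262,-40,0,0,0,80]]]'
python3 -m handwheel '[[[0,0,-20,0,0,0,75],[0,0,-20,0,0,0,75],[0,0,-20,0,0,0,75],[0,0,-20,0,0,0,75]]]'
python3 - <<'E'
from h import *
look("wrist",[("washer",.010)],"w7")
E
```

```text
t: 8.47
position: [0.622, -0.0721, 0.1443]
tool_rot: [[0.205, 0.979, 0.002], [0.979, -0.205, -0.001], [-0.001, 0.002, -1.0]]
wrist_force: [0.6, -1.5, -1.1]
grip_width: 0.0681
grip_force: 0.0
tcp [ 0.622  -0.0721  0.1443] xaxis [ 0.205  0.979 -0.001] zaxis [ 0.002 -0.001 -1.   ]
cage 0.98 [344.4, 0.1, 98.0, 90.6] ell [393.4  35.1] [ 97.5 110.1] W [0.6786 0.032  0.057 ] meanW [0.6759 0.0268]
t: 9.28
position: [0.4815, -0.339, 0.1051]
tool_rot: [[0.21, 0.978, 0.004], [0.978, -0.21, -0.006], [-0.005, 0.005, -1.0]]
wrist_force: [0.8, -0.1, 0.3]
grip_width: 0.0683
grip_force: 0.0
t: 9.62
position: [0.4833, -0.3327, 0.0839]
tool_rot: [[0.205, 0.979, 0.001], [0.979, -0.205, -0.001], [-0.001, 0.001, -1.0]]
wrist_force: [0.6, -0.3, 0.2]
grip_width: 0.0641
grip_force: 0.0
tcp [ 0.4833 -0.3327  0.0839] xaxis [ 0.205  0.979 -0.001] zaxis [ 0.001 -0.001 -1.   ]
washer 0.86 [272.8, 220.1, 91.0, 87.9] ell [317.4 266.1] [87.  89.5] W [ 0.4805 -0.3318  0.01  ] meanW [ 0.4805 -0.3318]
```

View pics/w6.png

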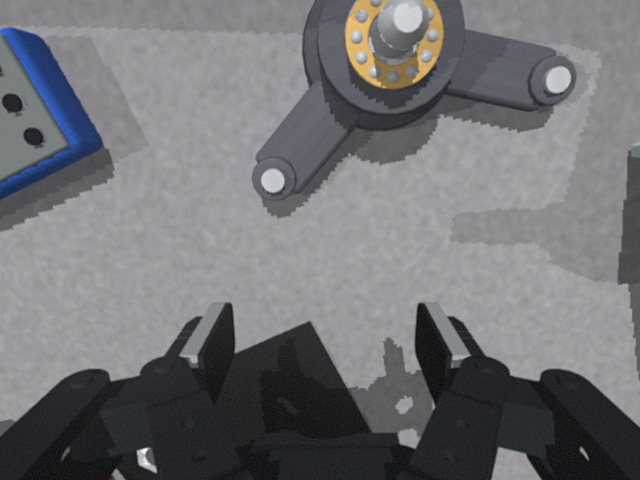

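The cage sits level around the spindle at (394,40). Washer is at (0.4805,-0.3318); I'll grip it.

```bash
python3 -m handwheel '[[[-2.8,0.5,-30,0,0,0,72],[-2.8,0.5,-50,0,0,0,70],[-2.8,0.5,-60,0,0,0,68],[-2.8,0.5,-66,0,0,0,67],[-2.8,0.5,-67.3,0,0,0,67],[-2.8,0.5,-67.3,0,0,0,67]]]'
python3 - <<'E'
from h import *
look("wrist",[("washer",.010)])
E
python3 -m handwheel '[[[0,0,0,0,0,0,45],[0,0,0,0,0,0,30],[0,0,0,0,0,0,30],[0,0,0,0,0,0,30],[0,0,0,0,0,0,30]]]'
```

```text
t: 10.22
position: [0.4801, -0.3328, 0.0165]
tool_rot: [[0.206, 0.978, 0.001], [0.978, -0.206, -0.001], [-0.001, 0.001, -1.0]]
wrist_force: [-0.4, -0.5, 0.0]
grip_width: 0.0578
grip_force: 0.0
tcp [ 0.4801 -0.3328  0.0165] xaxis [ 0.206  0.978 -0.001] zaxis [ 0.001 -0.001 -1.   ]
washer 0.71 [259.3, 265.9, 129.6, 120.7] ell [322.9 326.7] [120.7 128.2] W [ 0.4806 -0.331   0.01  ] meanW [ 0.4806 -0.331 ]
t: 10.73
position: [0.48, -0.3333, 0.018]
tool_rot: [[0.206, 0.978, 0.002], [0.978, -0.206, -0.002], [-0.002, 0.002, -1.0]]
wrist_force: [-2.4, 1.2, 12.4]
grip_width: 0.0446
grip_force: 64.7
```

```bash
python3 -m handwheel '[[[0,0,30,0,0,0,30],[0,0,70,0,0,0,30],[20,32,100,0,0,0,30],[40,64,127,0,0,0,30],[60,96,127,0,0,0,30],[80,126,127,0,0,0,30],[100,158,127,0,0,0,30],[120,190,127,0,0,0,30]]]'
python3 -m handwheel '[[[20,32,0,0,0,0,30],[40,64,0,0,0,0,30],[60,94,0,0,0,0,30],[68,107,0,0,0,0,30],[68,107,0,0,0,0,30],[68,107,0,0,0,0,30],[68,107,0,0,0,0,30],[68,107,0,0,0,0,30]]]'
python3 - <<'E'
from fine import *
st,c,C=look("wrist",[("washer",.136)],"w8")
spindle(c,C,proj([[.6797,.0334,.087]],C)[0])
E
```

```text
t: 11.4
position: [0.6005, -0.1408, 0.1439]
tool_rot: [[0.206, 0.978, 0.001], [0.978, -0.206, -0.001], [-0.0, 0.001, -1.0]]
wrist_force: [0.5, -0.3, -0.8]
grip_width: 0.0447
grip_force: 62.1
t: 12.07
position: [0.6671, -0.0372, 0.1431]
tool_rot: [[0.208, 0.978, -0.0], [0.978, -0.208, -0.0], [-0.0, -0.0, -1.0]]
wrist_force: [0.5, -0.6, -1.6]
grip_width: 0.0446
grip_force: 62.1
tcp [ 0.6671 -0.0372  0.1431] xaxis [ 0.208  0.978 -0.   ] zaxis [-0. -0. -1.]
washer 0.69 [265.0, 263.4, 119.0, 120.4] ell [324.7 323.9] [121.7 125.4] W [ 0.6684 -0.0347  0.136 ] meanW [ 0.6684 -0.0347]
0.087 0.006 [6.800e+01 6.797e-01 3.290e-02] [0.6795 0.0335]
0.087 0.011 [23.      0.6797  0.0344] [0.6798 0.0341]
0.049 0.024 [7.200e+01 6.795e-01 3.290e-02] [0.6795 0.0334]
0.045 0.038 [21.      0.6784  0.0344] [0.6781 0.0341]
```

```bash
python3 -m handwheel '[[[6,35,0,0,0,0,30],[12.2,65,-15,0,0,0,30],[12.2,71.4,-32,0,0,0,30],[12.2,71.4,-32,0,0,0,30],[12.2,71.4,-32,0,0,0,30],[12.2,71.4,-36,0,0,0,30],[12.2,71.4,-42,0,0,0,30],[12.2,71.4,-42,0,0,0,30]]]'
python3 - <<'E'
from h import *
st,c,C=look("wrist",[("washer",.090)],"w9")
E
python3 -m handwheel '[[[0,0,-3,0,0,0,30],[0,0,-6,0,0,0,30],[0,0,-9,0,0,0,30],[0,0,-9,0,0,0,30]]]'
```

```text
t: 12.83
position: [0.6795, 0.0346, 0.1002]
tool_rot: [[0.208, 0.978, -0.001], [0.978, -0.208, 0.0], [-0.0, -0.001, -1.0]]
wrist_force: [0.2, 0.2, -0.1]
grip_width: 0.0448
grip_force: 62.1
tcp [0.6795 0.0346 0.1002] xaxis [ 0.208  0.978 -0.   ] zaxis [-0.001  0.    -1.   ]
washer 0.85 [266.8, 264.2, 119.7, 118.6] ell [324.5 323.9] [120.7 125.9] W [0.6804 0.0355 0.09  ] meanW [0.6804 0.0356]
t: 13.27
position: [0.6795, 0.0358, 0.091]
tool_rot: [[0.207, 0.978, -0.001], [0.978, -0.207, 0.0], [-0.0, -0.001, -1.0]]
wrist_force: [-0.5, 0.7, -1.1]
grip_width: 0.044
grip_force: 62.1
```

View pics/w9.png

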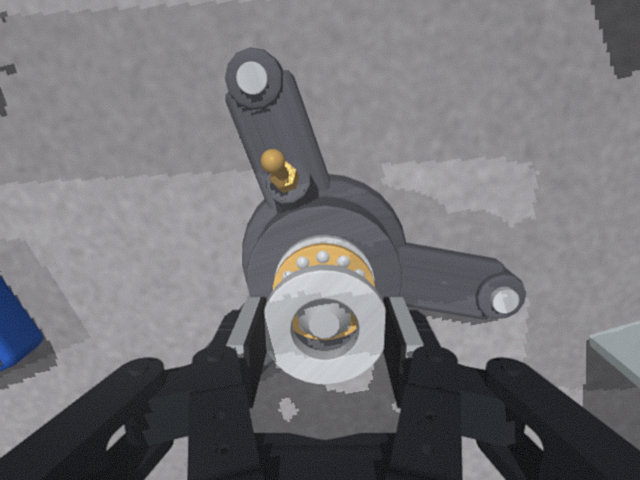

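Spindle tip (324,322) shows in the washer's bore (centre 324,324), forces are near zero. Going down.

```bash
python3 -m handwheel '[[[0,0,-5,0,0,0,30],[0,0,-10,0,0,0,30],[0,0,-14,0,0,0,30],[0,0,-17,0,0,0,30],[0,0,-18,0,0,0,30],[0,0,-18,0,0,0,30]]]'
python3 -m handwheel '[[[0,0,-1,0,0,0,30],[0,0,-1.6,0,0,0,30],[0,0,-2,0,0,0,30],[0,0,-2,0,0,0,30]]]'
```

```text
t: 13.77
position: [0.6797, 0.0358, 0.0734]
tool_rot: [[0.207, 0.978, -0.001], [0.978, -0.207, 0.0], [-0.0, -0.001, -1.0]]
wrist_force: [0.0, 0.1, -2.0]
grip_width: 0.0444
grip_force: 62.1
t: 14.1
position: [0.6799, 0.0358, 0.0721]
tool_rot: [[0.207, 0.978, 0.0], [0.978, -0.207, -0.0], [0.0, 0.0, -1.0]]
wrist_force: [-0.8, 0.0, 0.9]
grip_width: 0.0443
grip_force: 62.8
```

```bash
python3 -m handwheel '[[[0,0,-0.7,0,0,0,30],[0,0,-1,0,0,0,30],[0,0,-1,0,0,0,30]]]'
python3 -m handwheel '[[[0,0,0.7,0,0,0,66],[0,0,0.7,0,0,0,68],[0,0,0.7,0,0,0,72],[0,0,30,0,0,0,75],[0,0,65,0,0,0,75],[-25,20,100,0,0,0,80],[-52,43,130,0,0,0,80],[-80,65,155,0,0,0,80]]]'
python3 -m handwheel '[[[-130,109,25,0,0,0,70],[-130,109,25,0,0,0,70],[-130,109,25,0,0,0,70],[-130,109,25,0,0,0,70],[-130,109,25,0,0,0,70],[-130,109,25,0,0,0,70],[-130,109,25,0,0,0,70],[-130,109,25,0,0,0,70]]]'
python3 - <<'E'
from h import *
st,c,C=look("wrist",[("gun",.169),("rack",.088)],"w10")
K,k1,_,_=C
T=np.array(c["T_tool_cam"]);x=np.array([.2075,.978,0]);y=np.array([.978,-.2075,0]);W=np.eye(4);W[:3,:3]=np.c_[x,y,[0,0,-1]];W[:3,3]=[.6795,.0346,.1002]
M=np.linalg.inv(W@T);C9=(K,k1,M[:3,:3],M[:3,3])
print("head",atz((273,160),.059,C9),"foot",atz((253,77),.012,C9), "rfoot",atz((505,300),.012,C9))
c=capture("top");C=cam(c);cv2.imwrite("pics/top1.png",c["frame"][:,:,::-1]);
for o in("cage","washer","hub"):
  for r in cut_out(o,"top")[:1]: print(o,r["conf"],r["rect"])
E
```

```text
t: 14.35
position: [0.6799, 0.0358, 0.072]
tool_rot: [[0.207, 0.978, 0.001], [0.978, -0.207, -0.0], [-0.0, 0.001, -1.0]]
wrist_force: [-2.9, -0.1, 6.6]
grip_width: 0.0445
grip_force: 64.6
t: 15.02
position: [0.6071, 0.0948, 0.2199]
tool_rot: [[0.208, 0.978, 0.001], [0.978, -0.208, 0.0], [0.0, 0.001, -1.0]]
wrist_force: [0.0, 0.9, 0.6]
grip_width: 0.0681
grip_force: 0.0
t: 15.68
position: [0.4785, 0.2029, 0.2431]
tool_rot: [[0.208, 0.978, -0.0], [0.978, -0.208, -0.0], [-0.0, -0.0, -1.0]]
wrist_force: [-0.3, 0.2, -0.9]
grip_width: 0.0596
grip_force: 0.0
tcp [0.4785 0.2029 0.2431] xaxis [ 0.208  0.978 -0.   ] zaxis [-0. -0. -1.]
gun 0.76 [275.6, 54.0, 79.1, 83.3] ell [315.9  95.1] [75.1 84.6] W [0.493  0.2873 0.169 ] meanW [0.493  0.2873]
head [0.67209965 0.09632911 0.059     ] foot [0.66552353 0.13461099 0.012     ] rfoot [ 0.77816239 -0.01285425  0.012     ]
cage 0.4 [324.8, 145.1, 22.2, 19.1]
washer 0.6 [320.6, 133.4, 25.0, 25.3]
hub 0.85 [273.9, 109.2, 92.4, 97.8]
```

View pics/w10.png

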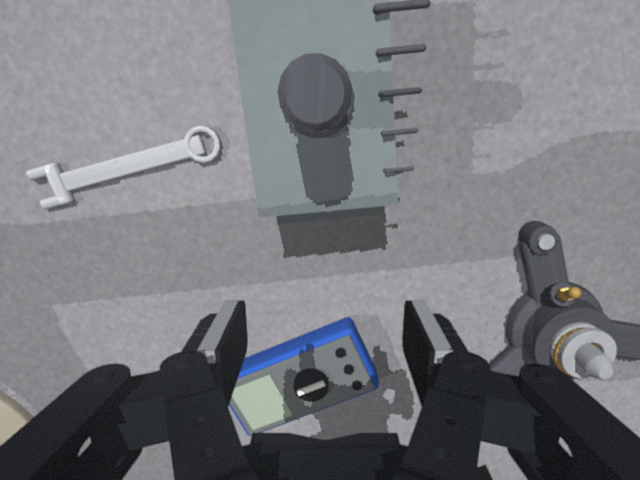

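Butt circle at (315,90), radius 36, giving the gun axis at about (0.4935,0.2895). The washer and cage stack shows on the hub at (583,352), nipple head at (575,293). Moving over the gun.

```bash
python3 -m handwheel '[[[6,36,0,0,0,0,75],[12,72,0,0,0,0,75],[15,86.5,0,0,0,0,75],[15,86.5,0,0,0,0,75],[15,86.5,-10,0,0,0,75],[15,86.5,-20,0,0,0,75],[15,86.5,-20,0,0,0,75]]]'
python3 - <<'E'
from h import *
st,c,C=look("wrist",[("gun",.169)],"w11")
print(proj([np.r_[st["position"][:2],.169]],C))
E
```

```text
t: 16.62
position: [0.4917, 0.2888, 0.2209]
tool_rot: [[0.208, 0.978, -0.004], [0.978, -0.208, -0.002], [-0.003, -0.004, -1.0]]
wrist_force: [-0.2, 0.3, -0.1]
grip_width: 0.0639
grip_force: 0.0
tcp [0.4917 0.2888 0.2209] xaxis [ 0.208  0.978 -0.003] zaxis [-0.004 -0.002 -1.   ]
gun 0.86 [288.6, 199.9, 73.9, 115.2] ell [325.4 256.5] [ 81.3 113.3] W [0.4953 0.3016 0.169 ] meanW [0.4953 0.3017]
[[323.44759753 282.88871959]]
```

View pics/w11.png

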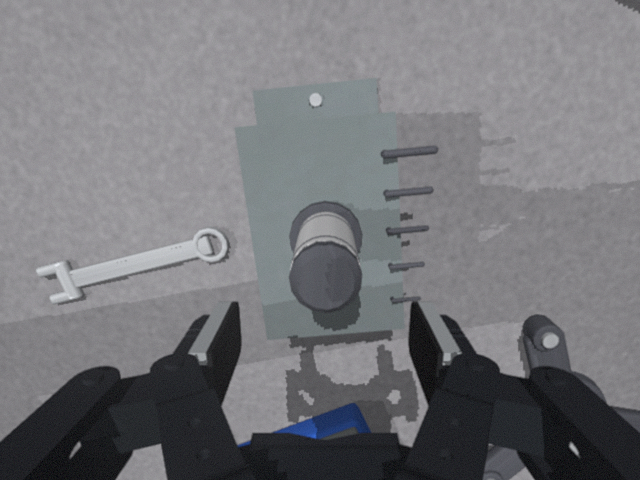

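Butt circle centre (325,277), against the TCP's projection (323,283): about 2 mm ahead. Descend and grip.

```bash
python3 -m handwheel '[[[1,2,-20,0,0,0,75],[1,2,-50,0,0,0,70],[1,2,-75,0,0,0,65],[1,2,-90,0,0,0,65],[1,2,-93.5,0,0,0,60],[1,2,-93.5,0,0,0,50],[1,2,-93.5,0,0,0,30],[1,2,-93.5,0,0,0,15]]]'
python3 -m handwheel '[[[0,0,0,0,0,0,15],[0,0,0,0,0,0,15],[0,0,0,0,0,0,15]]]'
python3 -m handwheel '[[[0,0,20,0,0,0,15],[0,0,50,0,0,0,15],[0,0,85,0,0,0,15],[0,0,105,0,0,0,15],[0,0,105,0,0,0,15],[0,0,105,0,0,0,15]]]'
python3 - <<'E'
from h import *
look("wrist",[("gun",.169+.105)])
E
```

```text
t: 17.38
position: [0.494, 0.2921, 0.1311]
tool_rot: [[0.207, 0.978, 0.002], [0.978, -0.207, 0.001], [0.001, 0.001, -1.0]]
wrist_force: [-0.1, -0.3, -1.7]
grip_width: 0.0346
grip_force: 60.0
t: 17.63
position: [0.494, 0.2921, 0.1311]
tool_rot: [[0.207, 0.978, 0.002], [0.978, -0.207, 0.0], [0.001, 0.002, -1.0]]
wrist_force: [-2.0, -1.9, 4.1]
grip_width: 0.035
grip_force: 60.4
t: 18.13
position: [0.4934, 0.2921, 0.2348]
tool_rot: [[0.206, 0.978, 0.0], [0.978, -0.206, 0.0], [0.0, 0.0, -1.0]]
wrist_force: [-0.5, 0.5, -6.4]
grip_width: 0.0347
grip_force: 61.5
tcp [0.4934 0.2921 0.2348] xaxis [0.206 0.978 0.   ] zaxis [ 0.  0. -1.]
gun 0.95 [259.1, 234.3, 129.9, 205.0] ell [325.1 354.1] [148.6 226.3] W [0.4982 0.3112 0.274 ] meanW [0.4984 0.3127]
```

Gun is in hand: the wrist carries 6.4 N, and the mouth lies about 109 mm ahead of the TCP. Now tilt 30° and stage about 50 mm out along the nipple.

```bash
python3 -m handwheel '[[[30,-21,0,0,0,0,15],[60,-42,0,-6,-0.8,0,15],[90,-63,0,-12,-1.6,0,15],[120,-84,0,-18,-2.5,0,15],[145,-100,-10,-24,-3.3,0,15],[167,-116.5,-25,-29.7,-4.1,0,15],[167,-116.5,-38,-29.7,-4.1,0,15],[167,-116.5,-38,-29.7,-4.1,0,15]]]'
python3 -m handwheel '[[[0,0,0,0,0,0,15],[0,0,0,0,0,0,15],[0,0,0,0,0,0,15]]]'
python3 - <<'E'
from h import *
st,c,C=look("wrist",[("coupler_mouth",.1),("nipple_head",.059)],"w12")
p=st["position"];z=st["tool_rot"][:,2];print("mouth px",proj([p+z*.109],C)," head px",proj([[.6716,.0968,.059]],C), "n",-z)
f=c["frame"];print(st["qpos"].round(2))
E
```

```text
t: 18.9
position: [0.6594, 0.1754, 0.1898]
tool_rot: [[0.218, 0.974, 0.058], [0.853, -0.162, -0.496], [-0.474, 0.158, -0.866]]
wrist_force: [-0.8, -0.1, -4.2]
grip_width: 0.0348
grip_force: 62.2
t: 19.15
position: [0.6604, 0.1759, 0.1986]
tool_rot: [[0.224, 0.972, 0.07], [0.854, -0.162, -0.494], [-0.469, 0.171, -0.867]]
wrist_force: [0.1, -0.3, -5.1]
grip_width: 0.0348
grip_force: 62.2
tcp [0.6604 0.1759 0.1986] xaxis [ 0.224  0.854 -0.469] zaxis [ 0.07  -0.494 -0.867]
coupler_mouth 0.89 [306.0, 233.9, 33.8, 20.0] ell [323.9 246.1] [23.8 35.5] W [0.6685 0.1182 0.1   ] meanW [0.6693 0.1207]
nipple_head 0.72 [315.6, 211.6, 16.2, 22.0] ell [323.1 221.5] [15.  20.1] W [0.6721 0.1002 0.059 ] meanW [0.6721 0.1002]
mouth px [[323.41165918 246.8146831 ]]  head px [[323.27489496 224.95773632]] n [-0.07026961  0.49394     0.86665187]
[ 0.26  0.72  0.92 -0.52  1.57  0.49]
```

View pics/w12.png

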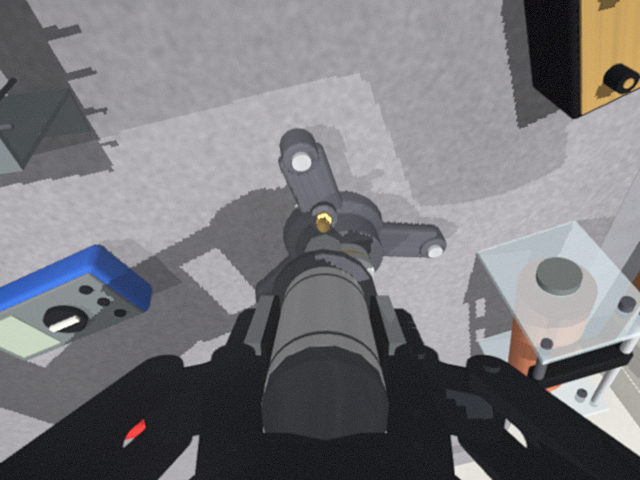

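I see the gun's coupler at (324,246) just short of the brass nipple at (323,222); aligned sideways. I've now viewed 11 pictures (one more than allowed), so from here on I use numbers only. I'll move 28 mm nearer along the nipple axis and check in all the cameras.

```bash
python3 -m handwheel '[[[0.7,-4.9,-10,0,0,0,15],[1.4,-9.9,-19,0,0,0,15],[1.9,-13.8,-25.5,0,0,0,15],[1.9,-13.8,-25.5,0,0,0,15],[1.9,-13.8,-25.5,0,0,0,15],[1.9,-13.8,-25.5,0,0,0,15]]]'
python3 - <<'E'
from h import *
s=manip.get_state();p=s["position"];z=s["tool_rot"][:,2];H=np.array([.6716,.097,.059])
print(p,z,"axis at head",p+z*((H-p)@z), "mouth-head dist",(H-p)@z-.109)
for n in("side","top","wrist"):
    st,c,C=look(n,[("coupler_mouth",.08),("nipple_head",.059)],"z_"+n)
    q=np.array([p+z*.109,p+z*.089,p+z*.0431,H,H+[.01,0,0],H+[0,.01,0],H-z*.01]);print(proj(q,C).round(1).tolist())
E
```

```text
t: 19.8
position: [0.6627, 0.1617, 0.1717]
tool_rot: [[0.224, 0.972, 0.069], [0.854, -0.162, -0.495], [-0.47, 0.169, -0.866]]
wrist_force: [-0.2, 0.5, -4.2]
grip_width: 0.0347
grip_force: 62.4
[0.66265704 0.1617468  0.1716849 ] [ 0.06857123 -0.49497279 -0.86619855] axis at head [0.67158972 0.09726737 0.0588464 ] mouth-head dist 0.02126863466342717
tcp [0.6627 0.1617 0.1717] xaxis [ 0.224  0.854 -0.47 ] zaxis [ 0.069 -0.495 -0.866]
coupler_mouth 0.7 [291.5, 366.2, 94.7, 49.5] ell [337.6 390.9] [ 28.3 113.4] W [0.2766 0.3187 0.08  ] meanW [0.2791 0.3186]
[[225.9, 241.8], [222.2, 238.1], [213.3, 229.0], [229.7, 245.5], [226.2, 244.2], [226.8, 247.9], [227.9, 243.7]]
tcp [0.6626 0.162  0.172 ] xaxis [ 0.224  0.854 -0.47 ] zaxis [ 0.069 -0.495 -0.866]
coupler_mouth 0.62 [279.0, 132.3, 19.7, 15.7] ell [288.2 140.8] [14.4 18.9] W [0.673  0.1113 0.08  ] meanW [0.6728 0.111 ]
[[290.0, 143.1], [283.8, 139.1], [268.6, 129.3], [296.4, 147.2], [297.2, 142.2], [291.1, 146.5], [293.5, 145.2]]
tcp [0.6625 0.162  0.1718] xaxis [ 0.224  0.854 -0.47 ] zaxis [ 0.069 -0.495 -0.866]
coupler_mouth 0.61 [305.7, 236.7, 36.2, 13.3] ell [323.8 248.7] [29.2 36.6] W [0.67   0.1091 0.08  ] meanW [0.6708 0.1138]
nipple_head 0.6 [373.2, 272.7, 9.4, 18.2] ell [375.4 280.8] [ 5.3 20.6] W [0.7026 0.0372 0.059 ] meanW [0.7026 0.0369]
[[323.6, 246.9], [323.6, 257.7], [323.5, 290.8], [323.8, 237.6], [338.4, 234.1], [321.3, 227.1], [323.8, 242.0]]
```

```bash
python3 -m handwheel '[[[0.5,-3.5,-6,0,0,0,15],[0.9,-6.4,-11.3,0,0,0,15],[1.0,-7.4,-13,0,0,0,15],[1.0,-7.4,-13,0,0,0,15]]]'
python3 -m handwheel '[[[0.2,-1.5,-2.6,0,0,0,15],[0.3,-2.5,-4.3,0,0,0,15],[0.4,-3.5,-6,0,0,0,15],[0.4,-3.5,-6,0,0,0,15]]]'
python3 -m handwheel '[[[0.2,-1.5,-2.6,0,0,0,15],[0.3,-2.5,-4.3,0,0,0,15],[0.4,-3.0,-5.2,0,0,0,15],[0.4,-3.0,-5.2,0,0,0,15]]]'
python3 -c "
from h import *
s=manip.get_state();H=np.array([.6716,.097,.059]);z=s['tool_rot'][:,2];print((H-s['position'])@z-.109,s['wrist_force'],s['wrist_force']@z)"
```

```text
t: 20.58
position: [0.6632, 0.1538, 0.1574]
tool_rot: [[0.223, 0.972, 0.066], [0.853, -0.162, -0.495], [-0.471, 0.167, -0.866]]
wrist_force: [0.6, -0.4, -5.0]
grip_width: 0.0347
grip_force: 62.4
t: 20.92
position: [0.6639, 0.1509, 0.1521]
tool_rot: [[0.224, 0.972, 0.068], [0.854, -0.162, -0.495], [-0.47, 0.169, -0.866]]
wrist_force: [0.7, 1.1, -5.1]
grip_width: 0.0347
grip_force: 62.4
t: 21.25
position: [0.6643, 0.148, 0.1472]
tool_rot: [[0.224, 0.972, 0.069], [0.854, -0.162, -0.495], [-0.47, 0.169, -0.866]]
wrist_force: [-0.3, 1.7, -4.2]
grip_width: 0.0348
grip_force: 62.7
-0.00684036148215704 [-0.2631339   1.69044297 -4.21628437] 2.798509907553718
```

Mouth is 7 mm past the head's centre with hardly any side force: the coupler is over the ball. Pressing on for the snap.

```bash
cat > q.py <<'E'
from h import *
s=manip.get_state();H=np.array([.6716,.097,.059]);z=s['tool_rot'][:,2];f=s['wrist_force']-[0,0,-5.2]
print("past",((s['position']-H)@z+.109).round(4),"push",(-f@z).round(1),"side",(f-(f@z)*z).round(1),"mom",s["moment"].round(2),"grip",s["grip_width"].round(4))
E
python3 -m handwheel '[[[0.1,-1,-1.7,0,0,0,15],[0.2,-2,-3.5,0,0,0,15],[0.2,-2,-3.5,0,0,0,15]]]'; python3 q.py
python3 -m handwheel '[[[0.1,-0.5,-0.9,0,0,0,15],[0.1,-1,-1.7,0,0,0,15],[0.1,-1,-1.7,0,0,0,15]]]'; python3 q.py
python3 -m handwheel '[[[0.1,-0.5,-0.9,0,0,0,15],[0.1,-1,-1.7,0,0,0,15],[0.1,-1,-1.7,0,0,0,15]]]'; python3 q.py
```

```text
t: 21.5
position: [0.6643, 0.1454, 0.1427]
tool_rot: [[0.223, 0.972, 0.067], [0.853, -0.162, -0.495], [-0.471, 0.168, -0.866]]
wrist_force: [2.6, -0.4, -8.2]
grip_width: 0.0349
grip_force: 62.1
t: 21.75
position: [0.6644, 0.1448, 0.1416]
tool_rot: [[0.224, 0.972, 0.067], [0.854, -0.162, -0.495], [-0.47, 0.168, -0.866]]
wrist_force: [1.0, 0.4, -6.8]
grip_width: 0.0348
grip_force: 62.1
t: 22.0
position: [0.6648, 0.1442, 0.141]
tool_rot: [[0.224, 0.972, 0.069], [0.854, -0.162, -0.495], [-0.47, 0.17, -0.866]]
wrist_force: [-0.3, 3.4, -4.0]
grip_width: 0.0347
grip_force: 62.9Traceback (most recent call last):
  File "q.py", line 3, in <module>
    print("past",((s['position']-H)@z+.109).round(4),"push",(-f@z).round(1),"side",(f-(f@z)*z).round(1),"mom",s["moment"].round(2),"grip",s["grip_width"].round(4))
                                                                                                                                          ^^^^^^^^^^^^^^^^^^^^^
AttributeError: 'float' object has no attribute 'round'
Traceback (most recent call last):
  File "q.py", line 3, in <module>
    print("past",((s['position']-H)@z+.109).round(4),"push",(-f@z).round(1),"side",(f-(f@z)*z).round(1),"mom",s["moment"].round(2),"grip",s["grip_width"].round(4))
                                                                                                                                          ^^^^^^^^^^^^^^^^^^^^^
AttributeError: 'float' object has no attribute 'round'
Traceback (most recent call last):
  File "q.py", line 3, in <module>
    print("past",((s['position']-H)@z+.109).round(4),"push",(-f@z).round(1),"side",(f-(f@z)*z).round(1),"mom",s["moment"].round(2),"grip",s["grip_width"].round(4))
                                                                                                                                          ^^^^^^^^^^^^^^^^^^^^^
AttributeError: 'float' object has no attribute 'round'
```

```bash
sed -i 's/s\["grip_width"\].round(4)/round(s["grip_width"],4)/' q.py; python3 q.py
python3 -m handwheel '[[[0.1,-1,-1.7,0,0,0,15],[0.2,-1.5,-2.6,0,0,0,15],[0.2,-2,-3.5,0,0,0,15],[0.2,-2,-3.5,0,0,0,15]]]'; python3 q.py
python3 -m handwheel '[[[0.1,-1,-1.7,0,0,0,15],[0.2,-1.5,-2.6,0,0,0,15],[0.2,-2,-3.5,0,0,0,15],[0.2,-2,-3.5,0,0,0,15]]]'; python3 q.py
```

```text
past 0.0141 push 2.7 side [-0.1  2.1 -1.2] mom [1.28 0.03 0.08] grip 0.0347
t: 22.33
position: [0.6654, 0.1428, 0.1389]
tool_rot: [[0.225, 0.972, 0.072], [0.854, -0.161, -0.494], [-0.469, 0.173, -0.866]]
wrist_force: [-1.5, 8.3, 4.9]
grip_width: 0.0342
grip_force: 63.5
past 0.0166 push 13.0 side [-0.6  1.9 -1.1] mom [1.28 0.23 0.  ] grip 0.0342
t: 22.67
position: [0.6657, 0.1411, 0.136]
tool_rot: [[0.225, 0.972, 0.073], [0.854, -0.161, -0.494], [-0.468, 0.173, -0.866]]
wrist_force: [-1.8, 9.3, 7.7]
grip_width: 0.0349
grip_force: 63.7
past 0.0201 push 15.9 side [-0.6  1.5 -0.9] mom [ 1.28  0.3  -0.07] grip 0.0349
```

```bash
python3 -m handwheel '[[[0.1,-0.8,-1.3,0,0,0,15],[0.2,-1.5,-2.6,0,0,0,15],[0.2,-1.5,-2.6,0,0,0,15],[0.2,-1.5,-2.6,0,0,0,15]]]'; python3 q.py
python3 -m handwheel '[[[0,0,0,0,0,0,15],[0,0,0,0,0,0,15],[0,0,0,0,0,0,15],[0,0,0,0,0,0,15]]]'; python3 q.py
python3 - <<'E'
from h import *
for n in("top","side"): look(n,[("washer",.064),("cage",.057),("gun",.1)])
E
```

```text
t: 23.0
position: [0.6659, 0.1399, 0.1338]
tool_rot: [[0.225, 0.972, 0.073], [0.855, -0.161, -0.494], [-0.468, 0.174, -0.866]]
wrist_force: [-3.8, 10.9, 8.4]
grip_width: 0.035
grip_force: 64.0
past 0.0226 push 17.4 side [-2.5  2.3 -1.5] mom [ 1.26  0.36 -0.21] grip 0.035
t: 23.33
position: [0.6659, 0.1399, 0.1338]
tool_rot: [[0.225, 0.972, 0.073], [0.855, -0.161, -0.494], [-0.468, 0.174, -0.866]]
wrist_force: [-2.8, 9.6, 8.4]
grip_width: 0.0347
grip_force: 64.0
past 0.0226 push 16.7 side [-1.6  1.3 -0.9] mom [ 1.24  0.43 -0.14] grip 0.0347
tcp [0.6659 0.1399 0.1338] xaxis [ 0.225  0.855 -0.468] zaxis [ 0.073 -0.494 -0.866]
washer 0.57 [319.0, 133.7, 26.1, 27.2] ell [330.1 147. ] [25.6 26.2] W [0.6776 0.0354 0.064 ] meanW [0.6765 0.0359]
cage 0.6 [326.4, 145.9, 19.1, 16.2] ell [337.6 157.3] [ 5.8 14.1] W [0.6622 0.0194 0.057 ] meanW [0.6633 0.0219]
gun 0.57 [254.3, 113.2, 54.9, 42.9] ell [279.8 134.1] [27.2 63.1] W [0.675  0.1253 0.1   ] meanW [0.6758 0.1272]
tcp [0.6659 0.1399 0.1338] xaxis [ 0.225  0.855 -0.468] zaxis [ 0.073 -0.494 -0.866]
washer 0.67 [231.3, 224.7, 26.5, 12.2] ell [243.4 229.9] [14.6 21.7] W [0.6764 0.0403 0.064 ] meanW [0.673  0.0446]Traceback (most recent call last):
  File "<stdin>", line 2, in <module>
  File "h.py", line 27, in look
    cn=max(cn,key=cv2.contourArea);e=cv2.fitEllipse(cv2.convexHull(cn)) if len(cn)>8 else None
                                     ~~~~~~~~~~~~~~^^^^^^^^^^^^^^^^^^^^
cv2.error: OpenCV(4.12.0) /io/opencv/modules/imgproc/src/shapedescr.cpp:361: error: (-201:Incorrect size of input array) There should be at least 5 points to fit the ellipse in function 'fitEllipseNoDirect'
```

The two checks agree: travel past the snap (22.6 − 13.5 mm) and the push (about 17 N) both put the nose about 9 mm in. The coupler pulled itself in at the snap, and the grip is steady. Handing in.

```bash
python3 -c "
from bench import manip
print(manip.hand_in())"
```

```text
the job is handed in; nothing more can be done
None
```

The job is handed in at about 23.5 s, with no verdict returned: cage and washer are home on the spindle, and the gun's coupler is snapped on the nipple and held at about 17 N, its nose about 9 mm in, as estimated from travel and force; I viewed 11 pictures, one over the limit of 10.

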